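Latch the water filter and take its cap off, whichever way it turns

TASK

Make the worktop water filter ready for a new cartridge: first swing its raised steel latch down until it rests fully in its catch, then take off the black cap. Nobody remembers which way this cap loosens, so try it gently one way and the other without forcing it. Finish while holding the cap in the gripper, lifted well clear above the housing, with the latch still down; leave everything else on the worktop where it is.

Things in the scene. Friction and masses are not known exactly. Their poses are not given: they have to be found in the camera images.
- filter: White water filter, screwed down. Origin on the worktop on the axis of its round housing (72 mm wide, rim 95 mm high, foot ring 84 mm). x points away from the robot at yaw 0, z up. Dark base plate 170 x 185 x 12 mm, y = -127 to +58 mm. The steel latch is on the -y side, in the plane y = -95 mm. Pipe stubs at +x and -x, 34 mm up, reach 72 mm from the axis.
- seat (a point): Point on the housing axis at the height of its rim (95 mm above the worktop), where the underside of the cap's disc sits.
- cap: Loose black bayonet cap, 60 to 130 g, seated and locked. Origin on its axis at the underside of its disc (68 mm wide, 7 mm thick), z up. Two raised ribs on the disc lie along its x axis, above a hidden crossbar; as found that axis is within 0.14 rad of the filter's x axis. A stem reaches 41 mm below the disc: raised more than that, the cap is free.
- knob (a point): On the cap's axis, 20 mm above the disc's underside: middle of its round fluted knob, 34 mm wide, from 7 to 36 mm above the disc's underside, pinched from above. A light grip (20 to 30 N) slips harmlessly round the knob when the cap meets a stop; more than 100 N between cap and filter breaks it.
- thread (a point): On the axis, 80 mm above the worktop, inside the housing. Which way the cap loosens is not visible and changes from start to start. Wrong way: hard stop 0.25 to 0.7 rad from where it was found, and it does not lift. Right way: stop 1.0 to 1.4 rad from where it was found; at that stop, and up to 0.2 rad before it, it lifts straight out. It turns with almost no torque.
- latch (a joint): Angle of the steel latch, rad: 0 = level, fully down in its catch; grows as it is raised (found at 0.9 to 1.4). It stays where it is left (stiff hinge, about 0.1 N m) and stops by itself at 0.
- latch_hinge (a point): Hinge axis of the latch (parallel to the filter's y), 60 mm behind the housing axis and 35 mm above the worktop.
- latch_tip (a point): Point on the upper face of the latch strap, 120 mm from the hinge axis. The strap is 137 mm long from the hinge, 16 mm wide (20 mm at the bead at its end), 8 mm thick; closed, it points from the hinge along -x of the filter with its top 39 mm above the worktop.
- catch (a point): The catch: a fork of two 6 mm steel cheeks with 20 mm between them, 96 mm from the hinge, their tops 40 mm above the worktop; the point lies between them at the height of the closed strap's top.
- jam_jar: Jam jar with dark lid, 73 mm wide, 82 mm high, origin at the centre of its underside; a bystander, to be left where it is.
- tin_tuna: Flat tin, 86 mm wide, 40 mm high, origin at the centre of its underside; a bystander, to be left where it is.
- coffee_jar: Glass jar of coffee, 89 mm wide, 137 mm high, origin at the centre of its underside; a bystander, to be left where it is.
- mug_1: Cream mug, 78 x 116 x 101 mm, origin at the centre of its underside; a bystander, to be left where it is.
- tea_box: Tea carton, 63 x 141 x 110 mm, origin at the centre of its underside; a bystander, to be left where it is.
- lemon: Lemon, 78 x 55 x 56 mm, origin at the centre of its underside; a bystander, to be left where it is.
- tin_beans: Food tin, 75 mm wide, 110 mm high, origin at the centre of its underside; a bystander, to be left where it is.
There are look-alikes about, which are no part of the job. Leave any green or pink look-alike of the cap alone.

How it is judged:
By the outcome, as a careful person would: the job done as asked, in the order asked, and still so for the second after the job is handed in, while the arm keeps its last pose, push and grip.
It also fails if it takes over 67 s, if anything falls off the work surface, if the arm or the gripper's body presses on something with over 40 N, if the wrist force passes 120 N, or if a joint passes its speed limit or range.

ROBOT

A 6-joint arm with a two-finger parallel gripper is mounted at the origin on a cart in front of the work surface, level with it; the furniture and walls round the work are solid. World frame = base frame: x ahead of the robot, y to its left, z up, the work surface at z = 0. Lengths are in m, angles in rad, forces in N, time in s.
With the tool pointing down it reaches from about 0.3 to 0.775 m from the base axis. Payload 14.6 kg.
Tool frame: the origin (TCP) lies at the very end of the fingers, on their centre line; the grasp point (between the pads) lies 19 mm behind it; z points along the fingers, y is the line along which they close (so a half turn about z gives the same grasp; the last joint's range is limited). The gripper opens to 94 mm and grips with 3 to 60 N. Pads are 16 mm wide; open, the fingers measure 119 mm over their backs; the gripper's body (75 mm by 177 mm) begins 78 mm behind the grasp point.
Start: joints at [-1.238, 0.3, 1.521, -0, 1.321, -0.067], TCP at [0.214, -0.507, 0.205] pointing down, gripper open.
Joint ranges: [-3.03, 3.03], [-0.79, 2.21], [0.23, 2.52], [-1.04, 4.18], [0, 3.07], [-2.55, 2.55]. Speed limits (rad/s): [2.22, 2.22, 2.57, 3.14, 3.14, 3.14].

INTERFACE

Orientations are given as [roll, pitch, yaw] about the fixed x, y, z axes, in that order (R = Rz(yaw) Ry(pitch) Rx(roll)).
In Python, from station import ctrl gives the robot as it stands.
- The arm moves only by the shell command python3 -m pendant 'ROWS' [OPENING] [FORCE]. ROWS is JSON, a list of rows, each a list of 2 entries, a list of its own where there are three numbers: the shift along the world's x, y, z in cm, then the turn about the world's z in rad. A call has 1 to 20 rows; each row shifts and turns the commanded pose from where the row before left it; what a row does not reach is not made up. A row lasts 1/12 s, in which the tool goes at most 41.7 mm and 7.16 degrees, less where a joint would pass 70% of its speed; a pose out of reach is approached as far as the arm can. A call is refused whole if a number of a shift passes 4.17 or a number of a turn 0.125, either way. A call with a gripper value outside its range is refused whole. OPENING is the opening, from 0 (shut) to 1 (fully open), set as the call begins (- or left out, the last holds). The fingers move at their own pace and stop on an object; FORCE is the grip in N (left out, the last holds). Time passes only in rows, so rows that do not move let the fingers close. It gives the time, the measured TCP pose, the force, the opening and the grip force at its end, in the units of the state.
- ctrl.get_obs(): the state, without advancing time (a new reading comes with each control period).
- ctrl.camera(name): name is "scene" or "top" or "wrist"; returns a dict with "color" (480x640x3 uint8, red, green, blue), "intrinsics" (3x3 intrinsics, pixels), "camera_from_world" (4x4, takes a point from world to camera coordinates). Camera axes: x right, y down, z forward; pixel columns grow to the right and rows downward; lengths in m; the calibration is good to about 2 mm. A picture is of the moment at which its call begins. There is no depth.
- ctrl.hand_in(): hands the job in; it is judged then, once.
The state is a dict: "time_s": time; "qpos": joint angles; "joint_vel": joint speeds; "tau": joint torques, N m; "ee_pos": TCP position; "eef_rot": TCP orientation; "force": force on the tool from outside, world axes, zero at the start; "moment": the same for the moment, N m; "grip_width": finger opening in m; "grip_force": force on a finger pad.
Only numpy, scipy, OpenCV 4.12 (cv2) and the standard library are available. Lean on these libraries where they do the work, as an engineer would, in place of code of your own. Each camera call takes 0.05 s, during which the arm holds its last target. There are 200 camera calls.

## Working session

There is one attempt and no reset: what is moved stays moved. The work goes in short steps, Python scripts to look and compute and a shell command to move; the robot and the scene stay as the last step left them, time stands still between calls to the robot, and variables do not carry over. Pictures are saved under pics/ and viewed, at most 10 in all, crops included, and the job is handed in when it is done.

```bash
mkdir -p pics; ls
cat > h.py <<'E'
import numpy as np, cv2
from station import ctrl
def cam(n,f=None):
    c=ctrl.camera(n)
    if f: cv2.imwrite('pics/'+f,c['color'][:,:,::-1])
    np.savez(f'{n}.npz',**{k:c[k] for k in('color','intrinsics','camera_from_world')})
    return c
def ray(c,u,v):
    T=np.array(c['camera_from_world']);R=T[:3,:3];o=-R.T@T[:3,3]
    return o,R.T@np.linalg.solve(np.array(c['intrinsics']),[u,v,1.])
def onz(c,u,v,z):
    o,d=ray(c,u,v);return o+d*(z-o[2])/d[2]
def proj(c,p):
    T=np.array(c['camera_from_world']);q=np.array(c['intrinsics'])@(T[:3,:3]@np.array(p)+T[:3,3]);return q[:2]/q[2]
def load(n): return dict(np.load(f'{n}.npz'))
E
python3 - <<'E'
from h import *
cam('top','top0.png');cam('scene','scene0.png')
E
```

```text
pics
```

View pics/top0.png

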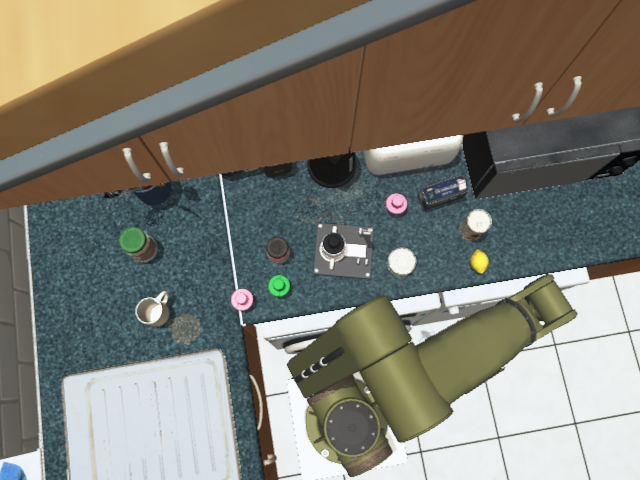

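View pics/scene0.png

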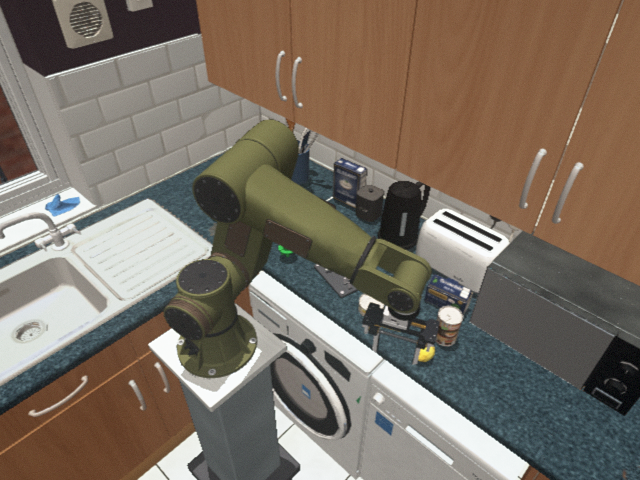

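The top view shows the filter at about (340,250), with the cap at (333,242) and the latch side to the right. The jam jar, at (277,250), is near it. In the scene view the arm hides the filter. I'll enlarge a crop of the top view.

Run:
```python
from h import *
c=load('top')
im=c['color'][215:285,260:420,::-1]
cv2.imwrite('pics/crop0.png',cv2.resize(im,None,fx=5,fy=5,interpolation=cv2.INTER_CUBIC))
o,_=ray(c,0,0);print('cam',o)
for u,v,z in[(333,242,.115),(316,225,.012),(373,225,.012),(371,277,.012),(315,277,.012),(0,0,0)]:print(u,v,onz(c,u,v,z).round(3))
```

```text
cam [0.11809911 0.07295488 1.91495849]
333 242 [ 0.524 -0.051  0.115]
316 225 [ 0.611 -0.014  0.012]
373 225 [ 0.58  -0.195  0.012]
371 277 [ 0.414 -0.157  0.012]
315 277 [0.445 0.018 0.012]
0 0 [1.618 0.95  0.   ]
```

View pics/crop0.png

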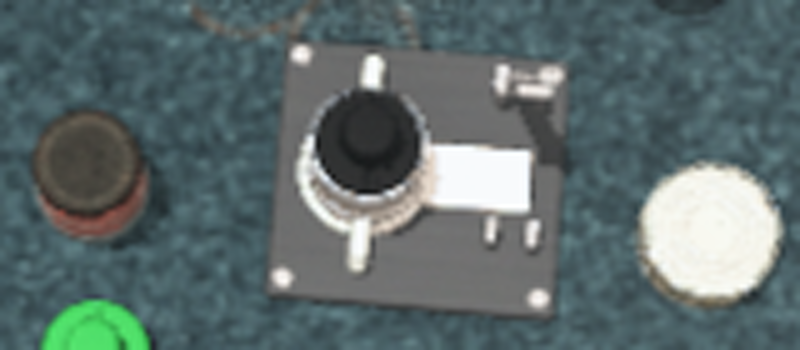

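The crop shows the plate corners at about (290,42), (567,63), (552,316) and (268,295). The hinge and raised latch are at (527,78), the catch cheeks at (490,230) and (532,235), and the knob top at (372,135).

```bash
cat >> h.py <<'E'
def fit(P,L):
    P=np.array(P)[:,:2];L=np.array(L)
    p=P-P.mean(0);l=L-L.mean(0)
    a=np.arctan2((l[:,0]*p[:,1]-l[:,1]*p[:,0]).sum(),(l*p).sum())
    R=np.array([[np.cos(a),-np.sin(a)],[np.sin(a),np.cos(a)]]);t=P.mean(0)-R@L.mean(0)
    return a,R,t,P-(L@R.T+t)
E
python3 - <<'E'
from h import *
c=load('top')
px=[(290,42),(567,63),(552,316),(268,295)]
P=[onz(c,u/5+260-.4,v/5+215-.4,.012) for u,v in px]
a,R,t,r=fit(P,[(.085,.058),(.085,-.127),(-.085,-.127),(-.085,.058)])
print('yaw',a,'org',t,'res',r.round(4).tolist())
print('knob',onz(c,372/5+259.6,135/5+214.6,.131))
for n,l in dict(hinge=(.06,-.095),tip0=(-.06,-.095),catch=(-.036,-.095)).items(): print(n,R@l+t)
for th in(.9,1.15,1.4):
    l=np.array([.06-.12*np.cos(th),-.095]);p=R@l+t;print(th,p,.035+.12*np.sin(th), (proj(c,[*p,.035+.12*np.sin(th)])-[260,215])*5)
for n,u,v,z in[('jar',86,150,.082),('tuna',710,225,.04)]:print(n,onz(c,u/5+260,v/5+215,z))
E
```

```text
yaw -0.2494619941558231 org [ 0.52325938 -0.05305352] res [[-0.0028, -0.0025], [-0.0012, 0.0031], [0.0029, 0.002], [0.001, -0.0025]]
knob [ 0.52063617 -0.05325795  0.131     ]
hinge [ 0.55794825 -0.15992579]
tip0 [ 0.4416628  -0.13029988]
catch [ 0.46491989 -0.13622506]
0.9 [ 0.48566405 -0.14151003] 0.128999229155298 [524.87686801 165.38149357]
1.15 [ 0.5104471  -0.14782398] 0.1445316728312625 [529.51906706 118.05073189]
1.4 [ 0.53818354 -0.15489036] 0.1532539675986152 [533.57464478  68.13573599]
jar [0.55079628 0.11772194 0.082     ]
tuna [ 0.44661373 -0.25950994  0.04      ]
```

Run:
```python
from h import *
from scipy.spatial.transform import Rotation as Ro
o=ctrl.get_obs();print(o['ee_pos'],o['eef_rot'],o['time_s'],o['force'])
M=Ro.from_euler('xyz',o['eef_rot']).as_matrix();print('tool y dir',M[:,1],np.arctan2(M[1,1],M[0,1]))
c=load('top')
print('toaster front',onz(c,410,172,.18),onz(c,410,160,.2),'cab',onz(c,400,130,.5),'coffee',onz(c,475,225,.137),onz(c,397,203,.1))
a=-.2495;R=np.array([[np.cos(a),-np.sin(a)],[np.sin(a),np.cos(a)]]);t=np.array([.5225,-.053])
p=R@[.08,-.095]+t;print('pre',p,'delta',p-np.array(o['ee_pos'])[:2])
for th in np.arange(1.4,-.01,-.2):
    r=.08;x=.06-r*np.cos(th)+.004*np.sin(th)+.0125;z=.035+r*np.sin(th)+.004*np.cos(th)
    print(round(th,2),(R@[x,-.095]+t).round(4),round(z,4))
```

```text
[ 0.21400894 -0.50639596  0.20496551] [-3.14056767e+00 -5.35760997e-05  3.99796416e-01] 0.1 [-0.51330701  0.25841484  0.80247825]
tool y dir [ 0.38923067 -0.92113975 -0.00102499] -1.1709998559504766
toaster front [ 0.68227782 -0.31280604  0.18      ] [ 0.71279995 -0.31609912  0.2       ] cab [ 0.69064503 -0.2396961   0.5       ] coffee [ 0.49774725 -0.48124646  0.137     ] [ 0.61561364 -0.26998118  0.1       ]
pre [ 0.57656553 -0.16481198] delta [0.36255659 0.34158399]
1.4 [ 0.5599 -0.1606] 0.1145
1.2 [ 0.5448 -0.1567] 0.111
1.0 [ 0.5307 -0.1531] 0.1045
0.8 [ 0.5181 -0.1499] 0.0952
0.6 [ 0.5075 -0.1472] 0.0835
0.4 [ 0.4994 -0.1452] 0.0698
0.2 [ 0.4941 -0.1438] 0.0548
0.0 [ 0.4918 -0.1432] 0.039
```

```bash
python3 -m pendant '[[[2,1.9,0.1],0.051],[[2,1.9,0.1],0.051],[[2,1.9,0.1],0.051],[[2,1.9,0],0.051],[[2,1.9,0],0.051],[[2,1.9,0],0.051],[[2,1.9,0],0.051],[[2,1.9,0],0.051],[[2,1.9,0],0.051],[[2,1.9,0],0.051],[[2,1.9,0],0.051],[[2,1.9,0],0.051],[[2,1.9,0],0.051],[[2,1.9,0],0.051],[[2,1.9,0],0.051],[[2,1.9,0],0.051],[[2,1.9,0],0.051],[[2,1.9,0],0.053],[[0,0,0],0],[[0,0,0],0]]' 0 20
python3 - <<'E'
from h import *
cam('wrist','w1.png')
E
```

```text
time_s: 1.77
ee_pos: [0.5743, -0.1638, 0.2077]
eef_rot: [-3.14, -0.0, 1.321]
force: [-0.4, 0.0, 0.0]
grip_width: 0.0004
grip_force: 0.0
```

View pics/w1.png

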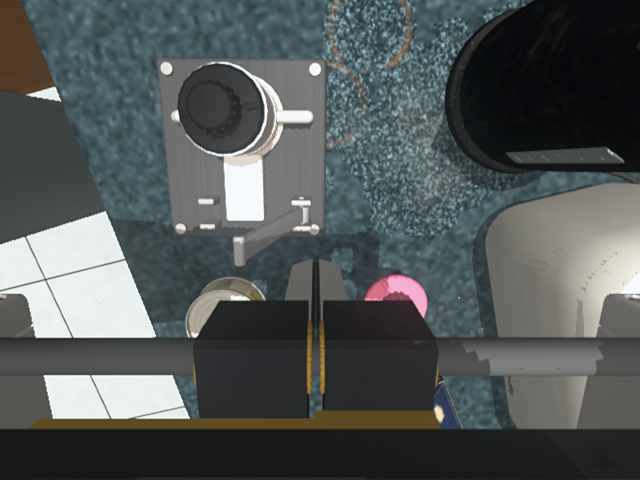

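The wrist view shows the plate corners at (160,58), (326,57), (323,238) and (173,238). The latch runs from the hinge at (302,210) to the bead at (240,240), and the knob top is at about (210,103). I'll refine the frame and the latch angle from these.

Run:
```python
from h import *
c=load('wrist')
P=[onz(c,u,v,.012) for u,v in[(160,58),(326,57),(323,238),(173,238)]]
a,R,t,r=fit(P,[(-.085,.058),(.085,.058),(.085,-.127),(-.085,-.127)])
print(a,t,r.round(4).tolist())
print('knob',onz(c,208,103,.131))
n=R@[0,1.];o,d=ray(c,240,238)
k=((R@[0,-.095]+t-o[:2])@n)/(d[:2]@n);p=o+k*d;l=R.T@(p[:2]-t);print('bead',l,p[2],'ang',np.arctan2(p[2]-.035,.06-l[0]),np.hypot(p[2]-.035,.06-l[0]))
print('TCP local',R.T@(np.array(ctrl.get_obs()['ee_pos'])[:2]-t))
```

```text
-0.2598411458299923 [ 0.52710575 -0.05184382] [[0.0035, -0.0025], [-0.0018, 0.0015], [-0.002, 0.0016], [0.0004, -0.0006]]
knob [ 0.52609222 -0.04922692  0.131     ]
bead [ 0.01612904 -0.095     ] 0.12952545427541956 ang 1.136264120160262 0.1042099936934856
TCP local [ 0.07409226 -0.09693296]
```

```bash
python3 -m pendant '[[[0,0,-3.2],0],[[0,0,-3.2],0],[[0,0,-3.1],0],[[-1.4,0.4,-0.1],0],[[-1.3,0.4,-0.1],0],[[-0.7,0.2,-0.3],0],[[-0.7,0.2,-0.3],0],[[-0.7,0.2,-0.5],0],[[-0.6,0.1,-0.5],0],[[-0.5,0.2,-0.5],0],[[-0.5,0.1,-0.6],0],[[-0.4,0.1,-0.7],0],[[-0.4,0.1,-0.7],0],[[-0.3,0.1,-0.7],0],[[-0.3,0,-0.8],0],[[-0.2,0.1,-0.6],0],[[0,0,-0.5],0],[[0,0,0],0]]' 0
python3 - <<'E'
from h import *
cam('wrist','w2.png')
E
```

```text
time_s: 3.32
ee_pos: [0.4936, -0.1424, 0.0433]
eef_rot: [-3.14, -0.0, 1.32]
force: [0.4, 0.4, -0.4]
grip_width: 0.0007
grip_force: 0.0
```

View pics/w2.png

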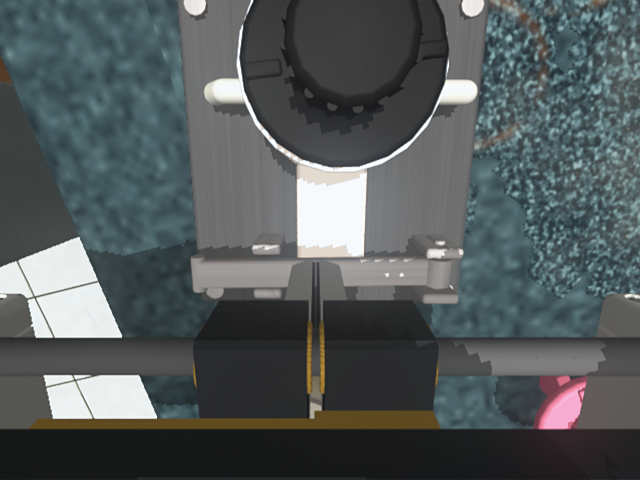

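The latch is almost down and lies between the cheeks, spanning (195,270) to (455,275). I'll press the last few millimetres gently.

```bash
python3 -m pendant '[[[0,0,-0.2],0],[[0,0,-0.2],0],[[0,0,0],0],[[0,0,0],0]]'; python3 -m pendant '[[[0,0,-0.1],0],[[0,0,0],0],[[0,0,0],0]]'
```

```text
time_s: 3.7
ee_pos: [0.4941, -0.1427, 0.0405]
eef_rot: [3.141, 0.0, 1.32]
force: [-0.5, 0.3, -0.2]
grip_width: 0.0005
grip_force: 0.0
time_s: 3.95
ee_pos: [0.4941, -0.1426, 0.0395]
eef_rot: [3.141, 0.0, 1.32]
force: [0.4, 0.3, -0.2]
grip_width: 0.0004
grip_force: 0.0
```

```bash
for i in 1 ; do python3 -m pendant '[[[0,0,-0.1],0],[[0,0,0],0],[[0,0,0],0]]'|egrep 'ee_|^force'; python3 -m pendant '[[[0,0,-0.1],0],[[0,0,0],0],[[0,0,0],0]]'|egrep 'ee_|^force';  done
```

```text
ee_pos: [0.4942, -0.1427, 0.0391]
force: [-3.7, 2.2, 9.7]
ee_pos: [0.4943, -0.1427, 0.0389]
force: [-8.8, 2.1, 20.0]
```

The latch is on its stop: z is 0.039 and the force is 20 N. I'll lift off and measure the cap.

```bash
python3 -m pendant '[[[0,0,1],0],[[0,0,3],0],[[0,0,4],0],[[0,0,4],0],[[0,0,4],0],[[0,0,2],0],[[0,0,0],0],[[0,0,0],0]]' 1
python3 - <<'E'
from h import *
c=cam('wrist','w3.png')
g=c['color'].max(2); m=((g<60)*255).astype(np.uint8)
m[290:]=0
m=cv2.morphologyEx(m,cv2.MORPH_OPEN,np.ones((5,5)))
n,L,S,C=cv2.connectedComponentsWithStats(m)
for i in range(1,n):
    if S[i,4]>1500: print(S[i],C[i].round(1))
E
```

```text
time_s: 5.12
ee_pos: [0.4943, -0.1427, 0.2182]
eef_rot: [3.14, 0.0, 1.32]
force: [0.6, 0.0, -0.6]
grip_width: 0.0505
grip_force: 0.0
[  517     0   123   174 16632] [584.7  91.9]
```

View pics/w3.png

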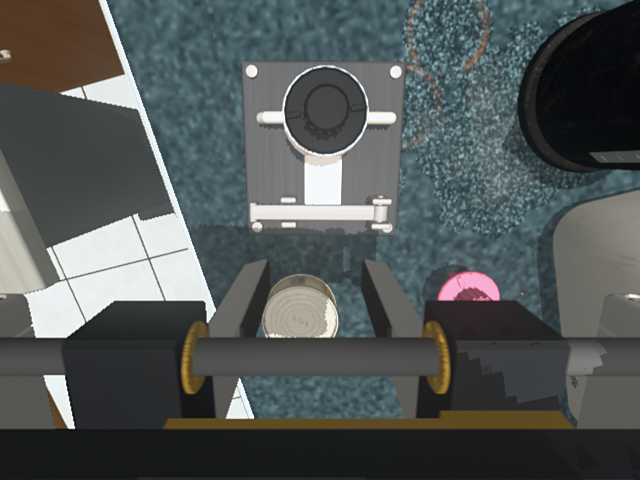

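The latch lies level from (250,212) to (380,212). The cap disc is centred near (326,109), the knob top is at (327,105), and the ribs run from (293,113) to (358,106).

Run:
```python
from h import *
c=load('wrist')
g=cv2.cvtColor(c['color'],cv2.COLOR_RGB2GRAY);m=((g<75)*255).astype(np.uint8)
r=np.zeros_like(m);cv2.circle(r,(326,109),47,255,-1);m&=r
k=max(cv2.findContours(m,cv2.RETR_EXTERNAL,cv2.CHAIN_APPROX_NONE)[0],key=cv2.contourArea)
(u,v),R=cv2.minEnclosingCircle(k);e=cv2.fitEllipse(cv2.convexHull(k));print(u,v,R,e)
p=onz(c,*e[0],.102);kn=onz(c,327,105.5,.131);print(p,kn)
q=onz(c,358,106,.102)-onz(c,293,113,.102);print('rib yaw',np.arctan2(q[1],q[0]))
P=[onz(c,x,y,.012) for x,y in[(244,62),(405,64),(397,236),(249,233)]]
print(fit(P,[(-.085,.058),(.085,.058),(.085,-.127),(-.085,-.127)])[::2])
print('delta',p-np.array(ctrl.get_obs()['ee_pos']))
```

```text
323.9971008300781 110.01734161376953 43.02912902832031 ((325.15533447265625, 110.09005737304688), (81.09683990478516, 85.72225189208984), 3.8810083866119385)
[ 0.52609977 -0.04979523  0.102     ] [ 0.52666704 -0.04940829  0.131     ]
rib yaw -0.14983056430166028
(np.float64(-0.2610761109258045), array([ 0.52739651, -0.05217527]))
delta [ 0.03229792  0.09270702 -0.11487127]
```

```bash
python3 -m pendant '[[[0.8,2.3,0],0],[[0.8,2.3,0],0],[[0.8,2.3,0],0],[[0.8,2.4,0],0],[[0,0,0],0],[[0,0,-3],0],[[0,0,-3],0],[[0,0,-2],0],[[0,0,-2],0],[[0,0,-1.2],0],[[0,0,0],0],[[0,0,0],0]]' 1
python3 - <<'E'
from h import *
cam('wrist','w4.png')
E
```

```text
time_s: 6.17
ee_pos: [0.5254, -0.0499, 0.1045]
eef_rot: [-3.139, 0.0, 1.32]
force: [0.0, 0.0, -0.4]
grip_width: 0.094
grip_force: 0.0
```

View pics/w4.png

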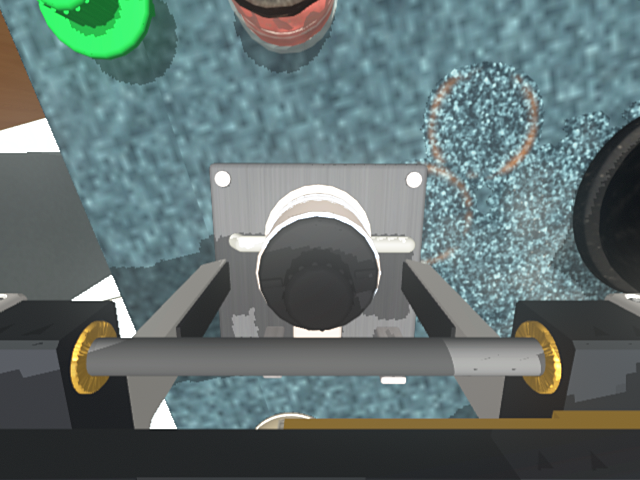

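The knob, at (320,285), is centred between the fingers at (228) and (405). I'll close lightly.

```bash
python3 -m pendant '[[[0,0,0.1],0],[[0,0,0],0],[[0,0,0],0],[[0,0,0],0],[[0,0,0],0],[[0,0,0],0],[[0,0,0],0],[[0,0,0],0],[[0,0,0],0],[[0,0,0],0]]' 0 25; python3 -c "
from station import ctrl
o=ctrl.get_obs();print(o['force'],o['moment'],o['qpos'])"
```

```text
time_s: 7.05
ee_pos: [0.5261, -0.0496, 0.1064]
eef_rot: [3.142, 0.0, 1.32]
force: [0.3, 0.2, 0.5]
grip_width: 0.0332
grip_force: 25.0
[0.33949651 0.1904313  0.45874003] [-0.04591673 -0.06520884 -0.01411289] [-1.63357606e-01  3.56993326e-01  1.69022757e+00 -3.62341247e-05
  1.09435711e+00  8.75954715e-02]
```

```bash
M='from station import ctrl
o=ctrl.get_obs();print("MOM",[round(float(x),3) for x in o["moment"]])'
python3 -m pendant '[[[0,0,0],0.06],[[0,0,0],0.06],[[0,0,0],0.06],[[0,0,0],0.06],[[0,0,0],0]]'; python3 -c "$M"
python3 -m pendant '[[[0,0,0],0.06],[[0,0,0],0.06],[[0,0,0],0]]'; python3 -c "$M"
python3 -m pendant '[[[0,0,0],0.06],[[0,0,0],0.06],[[0,0,0],0]]'; python3 -c "$M"
python3 -m pendant '[[[0,0,0],0.06],[[0,0,0],0.06],[[0,0,0],0]]'; python3 -c "$M"
python3 -m pendant '[[[0,0,0],0.06],[[0,0,0],0.06],[[0,0,0],0]]'; python3 -c "$M"
```

```text
time_s: 7.47
ee_pos: [0.5261, -0.0496, 0.1064]
eef_rot: [-3.142, 0.0, 1.563]
force: [0.1, 0.3, 0.3]
grip_width: 0.0331
grip_force: 25.0
MOM [0.034, -0.103, 0.03]
time_s: 7.72
ee_pos: [0.5261, -0.0496, 0.1064]
eef_rot: [-3.142, -0.0, 1.681]
force: [0.4, 0.8, -0.2]
grip_width: 0.0331
grip_force: 25.0
MOM [0.023, -0.124, -0.051]
time_s: 7.97
ee_pos: [0.5261, -0.0496, 0.1064]
eef_rot: [-3.142, -0.0, 1.799]
force: [-0.3, 0.4, 0.4]
grip_width: 0.0336
grip_force: 25.0
MOM [0.038, -0.139, -0.004]
time_s: 8.22
ee_pos: [0.5261, -0.0496, 0.1064]
eef_rot: [-3.142, 0.0, 1.918]
force: [0.1, 0.5, 0.1]
grip_width: 0.0332
grip_force: 25.0
MOM [0.009, -0.155, -0.012]
time_s: 8.47
ee_pos: [0.5261, -0.0496, 0.1064]
eef_rot: [-3.142, -0.0, 2.038]
force: [0.1, -0.4, -0.2]
grip_width: 0.0334
grip_force: 25.0
MOM [0.018, -0.113, -0.014]
```

No torque yet after 0.72 rad, so this looks like the loosening direction. I'll go on to the stop.

```bash
M='from station import ctrl
o=ctrl.get_obs();print("MOM",[round(float(x),3) for x in o["moment"]])'
r(){ tail -n +2 | egrep 'rot|^force'; python3 -c "$M"; }
python3 -m pendant '[[[0,0,0],0.06],[[0,0,0],0.06],[[0,0,0],0.06],[[0,0,0],0]]'|r
python3 -m pendant '[[[0,0,0],0.06],[[0,0,0],0.06],[[0,0,0],0]]'|r
python3 -m pendant '[[[0,0,0],0.06],[[0,0,0],0.06],[[0,0,0],0]]'|r
python3 -m pendant '[[[0,0,0],0.06],[[0,0,0],0.06],[[0,0,0],0]]'|r
python3 -m pendant '[[[0,0,0],0.06],[[0,0,0],0.06],[[0,0,0],0]]'|r
```

```text
eef_rot: [-3.141, -0.0, 2.217]
force: [-0.6, 0.0, -0.4]
MOM [-0.004, -0.072, 0.008]
eef_rot: [-3.141, -0.0, 2.337]
force: [-1.1, -0.8, 1.7]
MOM [-0.217, 0.215, 0.077]
eef_rot: [-3.141, -0.001, 2.456]
force: [-5.0, -0.9, 4.3]
MOM [-0.225, 0.969, -0.327]
eef_rot: [-3.14, -0.001, 2.576]
force: [-5.8, -2.2, 3.8]
MOM [-0.495, 1.012, -0.326]
eef_rot: [-3.14, -0.002, 2.696]
force: [-7.2, -4.3, 2.8]
MOM [-0.758, 1.115, -0.327]
```

The stop came at about 1.1 rad and the grip now slips at 0.33 N m, so the cap is at its release position. I'll lift gently.

```bash
python3 -m pendant '[[[0,0,0],-0.06],[[0,0,0.2],0],[[0,0,0.3],0],[[0,0,0.3],0],[[0,0,0],0]]' - 30
```

```text
time_s: 10.22
ee_pos: [0.5266, -0.0496, 0.1153]
eef_rot: [3.141, 0.001, 2.639]
force: [0.5, -0.1, 0.1]
grip_width: 0.0333
grip_force: 30.0
```

```bash
python3 -m pendant '[[[0,0,0.5],0],[[0,0,0.5],0],[[0,0,0.5],0],[[0,0,0],0]]' - 30
```

```text
time_s: 10.55
ee_pos: [0.5266, -0.0497, 0.1308]
eef_rot: [3.141, 0.002, 2.64]
force: [-0.0, 0.1, -0.8]
grip_width: 0.0329
grip_force: 30.0
```

```bash
python3 -m pendant '[[[0,0,1],0],[[0,0,1],0],[[0,0,1],0],[[0,0,1],0],[[0,0,1.5],0],[[0,0,2],0],[[0,0,2],0],[[0,0,2],0],[[0,0,1],0],[[0,0,0],0],[[0,0,0],0],[[0,0,0],0]]' - 35
python3 - <<'E'
from h import *
a=cam('wrist')['color'];b=cv2.resize(cam('top')['color'][180:300,240:460],None,fx=3,fy=3)
cv2.imwrite('pics/f.png',np.vstack([cv2.resize(a,(320,240)),np.zeros((0,320,3),np.uint8)])[:,:,::-1]) 
im=np.zeros((600,660,3),np.uint8);im[:240,:320]=cv2.resize(a,(320,240));im[240:600]=b;cv2.imwrite('pics/f.png',im[:,:,::-1])
E
```

```text
time_s: 11.55
ee_pos: [0.5257, -0.0496, 0.2533]
eef_rot: [-3.141, -0.002, 2.64]
force: [0.5, -0.6, -0.4]
grip_width: 0.0329
grip_force: 35.0
```

View pics/f.png

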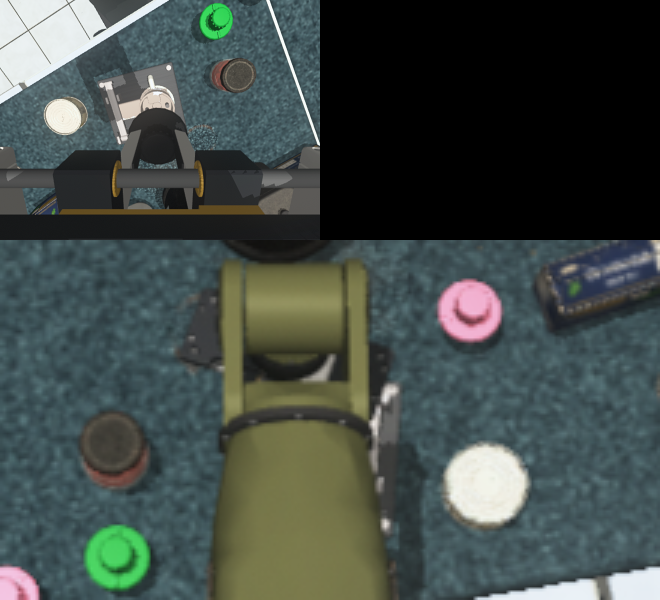

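The wrist view (upper panel) shows the cap in the gripper at (160,135), the open housing below it at (157,97), and the latch still level at about (112,110). In the top view nothing else has moved.

```bash
python3 -c "
from station import ctrl
print(ctrl.hand_in())"
```

```text
the job is handed in; nothing more can be done
None
```

The job is handed in: I closed the latch fully first, the cap loosened counter-clockwise (stop at about 1.1 rad), and the gripper now holds it about 15 cm above the housing with the latch still down and nothing else moved.

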